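# Clear the die and re-set the jewellery screw press

### The job

Lift the formed brass locket shell out of the open die of the blue screw press and lay it, dome up, in the green tray, without disturbing the finished silver one or anything else on the table. Then re-set the press: by the black handle on its red wheel, wind the screw clockwise (seen from above) down to its stop, then back it off anticlockwise exactly two full turns. Finish still gripping that handle firmly, holding the wheel still there so that the screw can be locked: do not let go.

Things in the scene. Friction and masses are not known exactly. Their poses are not given: they have to be found in the camera images.
- press: Blue bench screw press, bolted down. Origin: on the table under its vertical screw's axis; x points to its column, y along its bed to the open die. Bed 130 x 320 x 20 high (y -75 to 245); head 60 wide (y), x -20 to 110, top at z 165; column x 65 to 110, top at z 190. Only wheel and handle stand higher.
- die_mouth (a point): Centre of the die's open cavity, level with the die's top face: 185 mm from the screw axis along the press's +y, 50 mm above the table. The die is a steel block 76 x 76 x 30 high on the bed; the cavity is round, 43 mm across and 10 mm deep.
- shell: Loose formed brass locket shell, 60 g, solid and round, 40 mm across: straight upright sides for 24 mm, then a low dome to 32 mm. Origin: centre of its flat underside, z along its axis. Starts dome up in the die cavity, underside 10 mm below the die's top, so 14 mm of straight side stand free above the die. Can be gripped across any diameter.
- tray: Green fixed tray, 190 (its x) x 130 (its y) x 18 high outside, walls and floor 4 mm. Origin: centre of its underside. The finished shell stands in its +x half; the -x half is free (about x = -45 mm, y = 0).
- shell_done: Finished silver-coloured shell, same shape as the brass one, standing in the tray. Leave it alone.
- wheel_centre (a point): Point on the screw axis at the middle of the wheel's rim, 190 mm above the table. The red wheel is horizontal, 128 mm over its rim, rim 12 mm thick; it stays at this height as it turns.
- press_handle: Black upright handle on the red wheel: cylinder 18 mm across, 46 mm tall, turning freely on its own pin, so it can be cranked with a gripper of constant heading. Its axis is 50 mm from the screw axis. Origin: centre of its foot, 197 mm above the table (1 mm above the rim's top); its top is at 243 mm. The hub is no taller than the handle's foot.
- press_screw (a joint): Wheel angle in rad: 0 = wound down on its hard stop, growing anticlockwise seen from above as it is backed off (6.283 per turn, up to 22). Starts between 2.2 and 5.5. At value q the handle lies, from the screw axis, along the press's +x axis turned anticlockwise by q. About 1.2 N at the handle turns it; it stays where it is left.
- pliers_red: Loose red-handled pliers, 130 long, lying on the table. Leave alone.
- tape: Loose roll of paper tape, 90 across, 24 high. Leave alone.
- bead_jar: Loose clear jar with blue cap, 60 across, 75 high. Leave alone.
- card_holder: Loose blue cube on which a lilac picture card stands on a wire, 163 high in all. Leave alone.
- bead_box: Loose clear box with blue lid, 92 x 127 x 50 high. Leave alone.
- cup: Loose small white cup, 44 across, 30 high. Leave alone.
- dish: Loose small white ceramic dish, 70 across, 22 high. Leave alone.

How it is judged:
By the outcome, as a careful person would: the job done as asked, in the order asked, and still so for the second after the job is handed in, while the arm keeps its last pose, push and grip.
It also fails if it takes over 72 s, if anything falls off the work surface, if the arm or the gripper's body presses on something with over 40 N, if the wrist force passes 120 N, or if a joint passes its speed limit or range.

### The arm

A 6-joint arm with a two-finger parallel gripper is mounted at the origin on the work surface. World frame = base frame: x ahead of the robot, y to its left, z up, the work surface at z = 0. Lengths are in m, angles in rad, forces in N, time in s.
With the tool pointing down it reaches from about 0.425 to 0.95 m from the base axis. Payload 3.5 kg.
Tool frame: the origin (TCP) lies between the finger pads; the fingertips stand 19 mm ahead of it and the grasp point (between the pads) is the TCP; y points along the fingers, z is the direction in which the jaws open and shut, and the axes are right-handed (so a half turn about y gives the same grasp; the last joint's range is limited). The gripper opens to 85 mm and grips with 20 to 120 N. Pads are 22 mm wide; open, the fingers measure 114 mm over their backs; the gripper's body (76 mm by 85 mm) begins 54 mm behind the grasp point. The pads swing forward as they close: fully open they stand 13 mm farther back than shut.
Start: joints at [-1.444, 0.286, 1.577, -0, 1.279, -0.15], TCP at [0.184, -0.649, 0.25] pointing down, gripper open.
Joint ranges: [-2.77, 2.77], [-0.9, 2.22], [0.21, 2.48], [-1.53, 4.67], [0.24, 2.81], [-2.84, 2.84]. Speed limits (rad/s): [2.79, 2.79, 3.14, 3.14, 3.14, 3.14].

### API

Orientations are given as a unit quaternion [x, y, z, w].
In Python, from plant import get_state, read_camera, camera_model, sign_off gives the robot as it stands.
- The arm moves only by the tool carry_out, never from a script. Its argument "moves" is a list of rows, each a list of 7 numbers: the turn, a rotation vector about the tool's x, y, z in rad, then the shift along the tool's x, y, z in m, then the closure, from -1 (fully open) to 1 (shut). In form: [[wx, wy, wz, dx, dy, dz, jaw], ...]. A call has 1 to 10 rows; each row shifts and turns the commanded pose from where the row before left it, along the tool's axes as they then stand; what a row does not reach is not made up. A row lasts 1/8 s, in which the tool goes at most 62.5 mm and 10.7 degrees, less where a joint would pass 70% of its speed; a pose out of reach is approached as far as the arm can. A call is refused whole if a number of a shift passes 0.0625 or a number of a turn 0.188, either way. A call with a gripper value outside its range is refused whole. The fingers move at their own pace and stop on an object; "squeeze" is the grip in N (left out, the last holds). Time passes only in rows, so rows that do not move let the fingers close. It gives the time, the measured TCP pose, the force and the opening at its end, in the units of the state.
- get_state(): the state, without advancing time (a new reading comes with each control period).
- read_camera(name): name is "scene" or "top" or "wrist"; returns the picture (420x560x3 uint8, blue, green, red); there is no depth.
- camera_model(name): a dict with "camera_matrix" (3x3 intrinsics, pixels), "D" ([k1, k2, p1, p2, k3] as OpenCV has them; the pictures are not rectified), "pose" (4x4, takes a point from camera to world coordinates). Camera axes: x right, y down, z forward; pixel columns grow to the right and rows downward; lengths in m; the calibration is good to about 2 mm. A picture is of the moment at which its call begins: read the wrist's pose just before it. camera_model takes no time and is no camera call; for the wrist camera it gives the pose at the moment of the call.
- sign_off(): hands the job in, once; it reports no verdict.
The state is a dict: "time": time; "qpos": joint angles; "dq": joint speeds; "joint_efforts": joint torques, N m; "eef_pos": TCP position; "tcp_rot": TCP orientation; "contact_force": force on the tool from outside, world axes, zero at the start; "wrist_torque": the same for the moment, N m; "opening": opening from 0.0 (shut) to 1.0 (fully open).
Only numpy, scipy, OpenCV 4.12 (cv2) and the standard library are available. Lean on these libraries where they do the work, as an engineer would, in place of code of your own. Each camera call takes 0.05 s, during which the arm holds its last target. There are 200 camera calls.

## Working session

There is one attempt and no reset: what is moved stays moved. The work goes in short steps, Python scripts to look and compute and a tool call to move; the robot and the scene stay as the last step left them, time stands still between calls to the robot, and variables do not carry over. Pictures are saved under pics/ and viewed, about 8 in all and at most 12, crops included, and the job is handed in when it is done.

Besides the shell and the picture viewer there is one more tool, called after "Call:" as name(argument=value, ...), one argument or row to a line, values as JSON. carry_out: Moves the arm, as the interface text tells. Its arguments: {"type":"object","properties":{"moves":{"type":"array","items":{"type":"array","items":{"type":"number"}}},"squeeze":{"type":"number"}},"required":["moves"]}

```bash
mkdir -p pics; python3 - <<'E'
from plant import *
import cv2,numpy as np
s=get_state();print({k:np.round(v,3) for k,v in s.items()})
for n in("scene","top"):
    cv2.imwrite(f"pics/{n}0.png",read_camera(n))
    m=camera_model(n);print(n,np.round(m["camera_matrix"],1).tolist(),m["D"],np.round(m["pose"],3).tolist())
E
```

```text
{'time': np.float64(0.0), 'qpos': array([-1.444,  0.287,  1.578, -0.   ,  1.279, -0.15 ]), 'dq': array([ 0.   , -0.   , -0.   , -0.   ,  0.001,  0.002]), 'joint_efforts': array([ 0.0000e+00, -4.0598e+01, -2.9263e+01, -0.0000e+00,  6.0000e-03,
       -0.0000e+00]), 'eef_pos': array([ 0.184, -0.649,  0.249]), 'tcp_rot': array([-0.098,  0.701, -0.7  ,  0.098]), 'contact_force': array([-0.264,  0.066,  0.161]), 'wrist_torque': array([0.022, 0.043, 0.033]), 'opening': np.float64(0.998)}
scene [[448.5, 0.0, 279.3], [0.0, 448.5, 215.3], [0.0, 0.0, 1.0]] [0.02677402 0.         0.         0.         0.        ] [[0.773, 0.453, -0.443, 1.11], [0.634, -0.568, 0.525, -0.598], [-0.014, -0.687, -0.727, 1.048], [0.0, 0.0, 0.0, 1.0]]
top [[498.0, 0.0, 278.1], [0.0, 498.0, 207.6], [0.0, 0.0, 1.0]] [-0.15917505  0.          0.          0.          0.        ] [[0.028, -0.989, 0.145, 0.354], [-1.0, -0.026, 0.013, 0.046], [-0.009, -0.145, -0.989, 1.689], [0.0, 0.0, 0.0, 1.0]]
```

View pics/scene0.png

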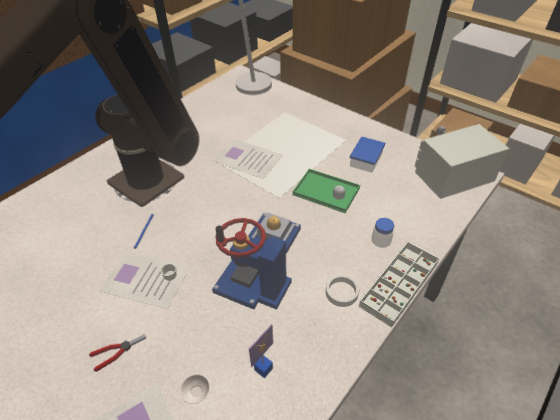

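View pics/top0.png

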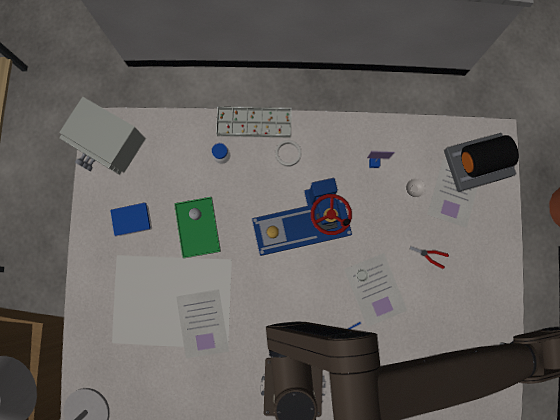

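The scene view shows the wheel near (240,237), its handle at about (220,234), the brass shell at (273,222) and the tray at (327,190). In the top view the wheel is at (331,213), the handle near (347,222), the shell at (272,231), and the tray at (197,228) with the silver shell in its upper half at (195,213).

```bash
cat > h.py <<'E'
from plant import *
import cv2,numpy as np
from scipy.spatial.transform import Rotation as R
def rays(m,px):
    u=cv2.undistortPoints(np.float64(px).reshape(-1,1,2),np.array(m["camera_matrix"]),np.array(m["D"])).reshape(-1,2)
    T=np.array(m["pose"]);return T[:3,3],np.c_[u,np.ones(len(u))]@T[:3,:3].T
def onz(m,px,z):
    o,d=rays(m,px);return o+d*((z-o[2])/d[:,2])[:,None]
def blob(mask):
    n,l,st,c=cv2.connectedComponentsWithStats(mask.astype(np.uint8));i=1+np.argmax(st[1:,4]);return (l==i),st[i],c[i]
def cut(ms,ps):
    A=np.zeros((3,3));b=np.zeros(3);L=[]
    for m,p in zip(ms,ps):
        o,d=rays(m,[p]);d=d[0]/np.linalg.norm(d);P=np.eye(3)-np.outer(d,d);A+=P;b+=P@o;L.append((o,P))
    x=np.linalg.solve(A,b);return x,[np.linalg.norm(P@(x-o)) for o,P in L]
def hsv(im):
    return [c.astype(int) for c in cv2.split(cv2.cvtColor(im,cv2.COLOR_BGR2HSV))]
E
python3 - <<'E'
from h import *
out={}
for n,roi in(("top",(240,380,170,260)),("scene",(205,310,190,310))):
    im=cv2.imread(f"pics/{n}0.png");m=camera_model(n);H,S,V=hsv(im)
    box=np.zeros(H.shape,bool);box[roi[2]:roi[3],roi[0]:roi[1]]=1
    red=((H<8)|(H>172))&(S>130)&(V>60)&box
    rb,st,_=blob(red); p=np.argwhere(rb)[:,::-1]
    q=onz(m,p[cv2.convexHull(p.astype(np.int32),returnPoints=False).ravel()],0.193)
    c=cv2.fitEllipse(q[:,:2].astype(np.float32)*1000);print(n,"wheel mm",c,st)
    br=(H>10)&(H<30)&(S>100)&(V>90)&box
    nn,l,st,cc=cv2.connectedComponentsWithStats(br.astype(np.uint8));
    for i in range(1,nn):
        if st[i,4]>8: print("brass",cc[i].round(1),st[i],onz(m,[cc[i]],.07).round(4))
    bk=(V<55)&box
    nn,l,st,cc=cv2.connectedComponentsWithStats(bk.astype(np.uint8))
    for i in range(1,nn):
        if st[i,4]>15: print("blk",cc[i].round(1),st[i],onz(m,[cc[i]],.22).round(4))
    g,st,_=blob((H>45)&(H<85)&(S>90));p=np.argwhere(g)[:,::-1]
    q=onz(m,p,.015);r=cv2.minAreaRect(q[:,:2].astype(np.float32)*1000);print("tray",r,st)
    x0,x1,y0,y1=roi
    out[n]=cv2.resize(im[y0:y1,x0:x1],None,fx=3.6 if n=="top" else 3,fy=3.6 if n=="top" else 3,interpolation=2)
a,b=out["top"],out["scene"]; w=max(a.shape[0],b.shape[0])
f=lambda x:cv2.copyMakeBorder(x,0,w-x.shape[0],0,0,0)
o=np.hstack([f(a),f(b)]);print(o.shape);cv2.imwrite("pics/c1.png",cv2.resize(o,(800,int(o.shape[0]*800/o.shape[1]))))
E
```

```text
top wheel mm ((558.2601318359375, -94.02862548828125), (123.8521957397461, 124.9603042602539), 136.32052612304688) [311 194  41  41 535]
brass [326.4 211.3] [324 208   7   8  22] [[ 0.5831 -0.0912  0.07  ]]
brass [335.5 212. ] [333 209   5   7  13] [[ 0.5816 -0.1215  0.07  ]]
brass [330.  219.6] [325 218  12   4  27] [[ 0.5559 -0.1035  0.07  ]]
brass [271.5 231.6] [267 226  10  12  90] [[0.5114 0.087  0.07  ]]
blk [317.5 197. ] [313 194  13   9  21] [[ 0.6043 -0.0513  0.22  ]]
blk [346.2 221.7] [343 218   8   8  43] [[ 0.5324 -0.1381  0.22  ]]
blk [331.  223.6] [323 220  15   8  48] [[ 0.5254 -0.0928  0.22  ]]
tray ((526.2921142578125, 343.100830078125), (189.6259765625, 128.2864227294922), 11.820375442504883) [ 175  197   45   61 1949]
scene wheel mm ((554.349365234375, -95.20272827148438), (117.66212463378906, 125.93416595458984), 105.36003112792969) [216 223  50  31 173]
brass [273.4 220.6] [268 217  12   9  77] [[0.5134 0.0808 0.07  ]]
brass [239.4 243.9] [233 240  15   7  53] [[ 0.4957 -0.0482  0.07  ]]
tray ((527.7777099609375, 341.88616943359375), (179.27943420410156, 118.99800872802734), 11.955732345581055) [ 296  173   63   36 1057]
(360, 819, 3)
```

View pics/c1.png

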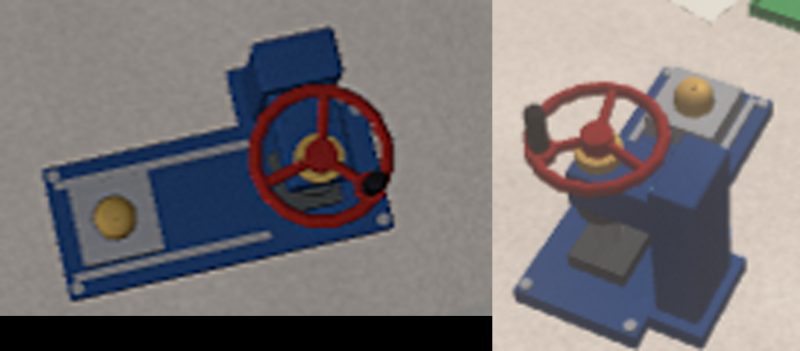

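The crops show the die and shell clearly and the handle on the rim at about 226° from press +x, so q is about 3.95. The measured wheel-to-shell distance of 185 mm and handle radius of 50 mm match the spec. The jaw heading of 106° already lies close to the tray and press y axes, so I will keep it.

Call:
carry_out(
  moves=[
    [0, 0, 0, -0.04, -0.012, -0.021, -1],
    [0, 0, 0, -0.04, -0.012, -0.021, -1],
    [0, 0, 0, -0.04, -0.012, -0.021, -1],
    [0, 0, 0, -0.04, -0.012, -0.021, -1],
    [0, 0, 0, -0.04, -0.012, -0.021, -1],
    [0, 0, 0, -0.04, -0.012, -0.021, -1],
    [0, 0, 0, -0.04, -0.012, -0.021, -1],
    [0, 0, 0, -0.04, -0.01, -0.021, -1],
  ],
)

```text
time: 1.1
eef_pos: [0.4472, -0.399, 0.3443]
tcp_rot: [-0.098, 0.7, -0.7, 0.097]
contact_force: [0.0, 0.3, 0.4]
opening: 0.998
```

Call:
carry_out(
  moves=[
    [0, 0, 0, -0.019, 0, -0.045, -1],
    [0, 0, 0, -0.019, 0, -0.045, -1],
    [0, 0, 0, -0.019, 0, -0.045, -1],
    [0, 0, 0, -0.019, 0, -0.045, -1],
    [0, 0, 0, -0.019, 0, -0.045, -1],
    [0, 0, 0, -0.019, 0, -0.045, -1],
    [0, 0, 0, -0.019, 0, -0.045, -1],
    [0, 0, 0, -0.019, 0, -0.045, -1],
    [0, 0, 0, -0.019, 0.03, -0.045, -1],
    [0, 0, 0, -0.019, 0.03, -0.045, -1],
  ],
)

```text
time: 2.35
eef_pos: [0.5061, 0.0862, 0.2837]
tcp_rot: [0.097, -0.7, 0.7, -0.098]
contact_force: [0.5, -0.1, -0.9]
opening: 0.998
```

```bash
python3 - <<'E'
from h import *
s=get_state();print(s["time"],np.round(s["eef_pos"],4),np.round(R.from_quat(s["tcp_rot"]).as_matrix(),3).tolist(),np.round(s["qpos"],2))
m=camera_model("wrist");im=read_camera("wrist");cv2.imwrite("pics/w1.png",im);np.save("w1.npy",m,allow_pickle=True)
print(np.round(m["pose"],3).tolist())
E
```

```text
2.35 [0.5061 0.0862 0.2837] [[-0.962, 0.001, 0.273], [-0.273, -0.0, -0.962], [-0.001, -1.0, 0.0]] [-0.03 -0.1   1.93 -0.    1.31  1.26]
[[0.273, -0.921, -0.279, 0.577], [-0.962, -0.261, -0.079, 0.107], [-0.0, 0.29, -0.957, 0.407], [0.0, 0.0, 0.0, 1.0]]
```

View pics/w1.png

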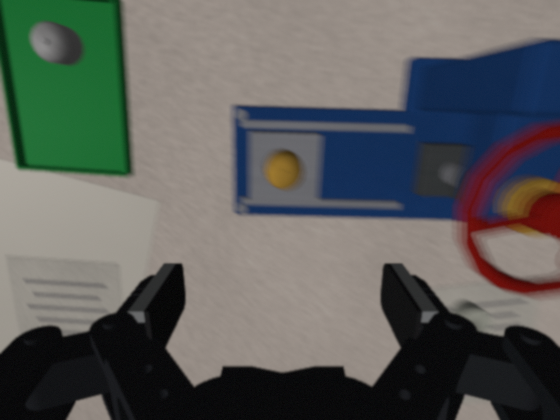

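The wrist view has the shell at (283,170) in the grey die between (248,135) and (322,202). The tray is at upper left, clear of the fingers, and the picture is slightly blurred. I'll measure from a settled frame.

```bash
python3 - <<'E'
from h import *
m=camera_model("wrist");im=read_camera("wrist");H,S,V=hsv(im)
Y,X=np.mgrid[:420,:560]
br=(H>10)&(H<32)&(S>110)&(V>80)&(X>230)&(X<340)&(Y>120)&(Y<220)
b,st,c=blob(br);print("shell px",c,st,onz(m,[c],.062).round(4))
q=(b|((S<60)&(V>90)&(V<190)))&(X>243)&(X<328)&(Y>132)&(Y<205)
d,st,c=blob(cv2.morphologyEx(q.astype(np.uint8),cv2.MORPH_OPEN,np.ones((9,9))))
p=onz(m,np.argwhere(d)[:,::-1],.05)[:,:2];print("die",cv2.minAreaRect((p*1000).astype(np.float32)),st)
t=camera_model("top");
print("top shell",onz(t,[[271.5,231.6]],.062).round(4),"scene",onz(camera_model("scene"),[[273.4,220.6]],.062).round(4))
g,st,_=blob((H>45)&(H<85)&(S>90));
print(np.round(get_state()["eef_pos"],4))
E
```

```text
shell px [293.25862069 171.83812261] [ 276  152   36   39 1044] [[0.51   0.0839 0.062 ]]
die ((509.48602294921875, 83.4847640991211), (75.50007629394531, 74.56696319580078), 16.163984298706055) [ 259  134   69   71 4531]
top shell [[0.5123 0.0871 0.062 ]] scene [[0.5086 0.0865 0.062 ]]
[0.5037 0.0883 0.2794]
```

Call:
carry_out(
  moves=[
    [0, 0, 0, -0.005, 0.04, 0.006, -1],
    [0, 0, 0, 0, 0.04, 0, -1],
    [0, 0, 0, 0, 0.04, 0, -1],
    [0, 0, 0, 0, 0.04, 0, -1],
    [0, 0, 0, 0, 0, 0, -1],
    [0, 0, 0, 0, 0, 0, -1],
  ],
)

```text
time: 3.2
eef_pos: [0.5137, 0.0798, 0.1259]
tcp_rot: [0.097, -0.7, 0.701, -0.098]
contact_force: [0.3, -0.8, 0.3]
opening: 0.999
```

```bash
python3 - <<'E'
from h import *
m=camera_model("wrist");im=read_camera("wrist");cv2.imwrite("pics/w2.png",im);H,S,V=hsv(im)
b,st,c=blob((H>10)&(H<32)&(S>110)&(V>80));print("shell px",c,st,onz(m,[c],.06).round(4))
print(np.round(get_state()["eef_pos"],4))
E
```

```text
shell px [276.01207499 233.01874801] [ 246  196   63   69 3147] [[0.5106 0.084  0.06  ]]
[0.5142 0.0799 0.1267]
```

View pics/w2.png

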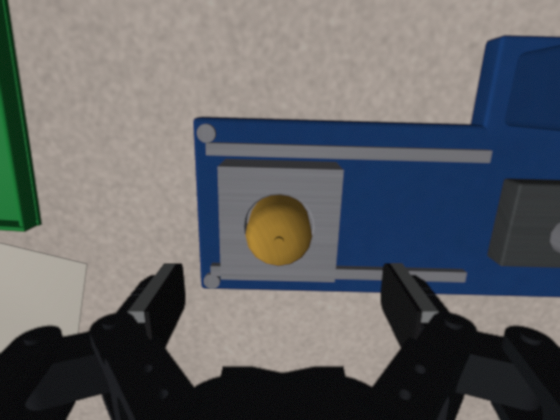

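The near view shows the shell at (278,230), seated in the cavity, with the press and jaw axes aligned. It gives the shell at (0.5106, 0.084), so I need a small correction and then the descent.

Call:
carry_out(
  moves=[
    [0, 0, 0, 0.0025, 0, -0.005, -1],
    [0, 0, 0, 0, 0.02, 0, -1],
    [0, 0, 0, 0, 0.02, 0, -1],
    [0, 0, 0, 0, 0.01, 0, -1],
    [0, 0, 0, 0, 0, 0, -1],
    [0, 0, 0, 0, 0, 0, -1],
    [0, 0, 0, 0, 0, 0, -1],
  ],
)

```text
time: 4.12
eef_pos: [0.5096, 0.0843, 0.0753]
tcp_rot: [0.097, -0.7, 0.7, -0.098]
contact_force: [-0.4, -0.3, -0.3]
opening: 1.0
```

Call:
carry_out(
  moves=[
    [0, 0, 0, -0.0005, 0.004, 0, -1],
    [0, 0, 0, 0, 0, 0, 0],
    [0, 0, 0, 0, 0, 0, 0.3],
    [0, 0, 0, 0, 0, 0, 0.6],
    [0, 0, 0, 0, 0, 0, 1],
    [0, 0, 0, 0, 0, 0, 1],
    [0, 0, 0, 0, 0, 0, 1],
    [0, 0, 0, 0, 0, 0, 1],
  ],
  squeeze=30,
)

```text
time: 5.12
eef_pos: [0.5103, 0.0831, 0.071]
tcp_rot: [0.097, -0.699, 0.701, -0.098]
contact_force: [0.4, -5.7, 1.5]
opening: 0.451
```

Call:
carry_out(
  moves=[
    [0, 0, 0, 0, -0.005, 0, 1],
    [0, 0, 0, 0, -0.01, 0, 1],
    [0, 0, 0, 0, -0.015, 0, 1],
    [0, 0, 0, 0, -0.02, 0, 1],
    [0, 0, 0, 0, -0.02, 0, 1],
    [0, 0, 0, 0, 0, 0, 1],
    [0, 0, 0, 0, 0, 0, 1],
  ],
)

```text
time: 6.0
eef_pos: [0.5089, 0.0846, 0.1399]
tcp_rot: [-0.098, 0.7, -0.7, 0.097]
contact_force: [-1.0, -1.1, -1.4]
opening: 0.449
```

```bash
python3 - <<'E'
from h import *
s=get_state();print(np.round(s["eef_pos"],4),np.round(s["contact_force"],1),s["opening"])
m=camera_model("wrist");im=read_camera("wrist");cv2.imwrite("pics/w3.png",im);H,S,V=hsv(im)
b,st,c=blob((H>10)&(H<32)&(S>110)&(V>80));print("shell px",c,st)
E
```

```text
[0.5089 0.0846 0.1399] [-1.  -1.1 -1.4] 0.4490889334259869
shell px [279.39858413 271.82828449] [ 238  218   87   99 6074]
```

View pics/w3.png

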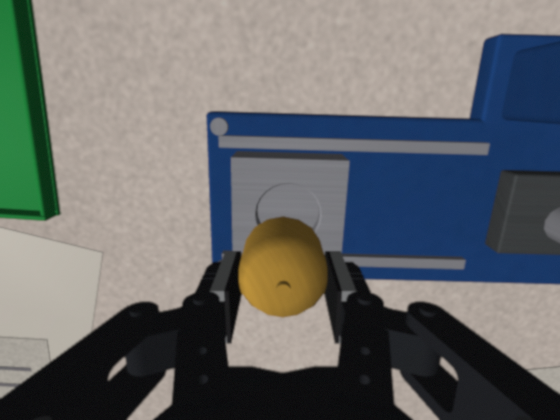

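The shell is held level between the fingers at (283,267), and the cavity behind it at (288,212) is empty. Next is the tray.

Call:
carry_out(
  moves=[
    [0, 0, 0, -0.0055, 0, -0.02, 1],
    [0, 0, 0, -0.0055, 0, -0.031, 1],
    [0, 0, 0, -0.0055, 0, -0.035, 1],
    [0, 0, 0, -0.0055, 0, -0.035, 1],
    [0, 0, 0, -0.0055, 0, -0.035, 1],
    [0, 0, 0, -0.0055, 0, -0.035, 1],
    [0, 0, 0, -0.0055, 0, -0.035, 1],
    [0, 0, 0, -0.0045, 0.02, -0.02, 1],
    [0, 0, 0, 0, 0.02, 0, 1],
    [0, 0, 0, 0, 0.02, 0, 1],
  ],
)

```text
time: 7.3
eef_pos: [0.4827, 0.332, 0.0781]
tcp_rot: [0.098, -0.7, 0.701, -0.097]
contact_force: [-0.5, 0.0, -1.9]
opening: 0.448
```

Call:
carry_out(
  moves=[
    [0, 0, 0, 0, 0.01, 0, 1],
    [0, 0, 0, 0, 0.01, 0, 1],
    [0, 0, 0, 0, 0, 0, 1],
    [0, 0, 0, 0, 0, 0, 1],
    [0, 0, 0, 0, 0, 0, 1],
  ],
)

```text
time: 7.92
eef_pos: [0.4841, 0.333, 0.0612]
tcp_rot: [-0.097, 0.701, -0.7, 0.098]
contact_force: [0.4, 0.0, -0.1]
opening: 0.449
```

```bash
python3 - <<'E'
from h import *
s=get_state();print(np.round(s["eef_pos"],4),np.round(s["contact_force"],1),s["opening"])
m=camera_model("wrist");im=read_camera("wrist");cv2.imwrite("pics/w4.png",im)
E
```

```text
[0.4841 0.333  0.0612] [ 0.4  0.  -0.1] 0.44872590325705464
```

View pics/w4.png

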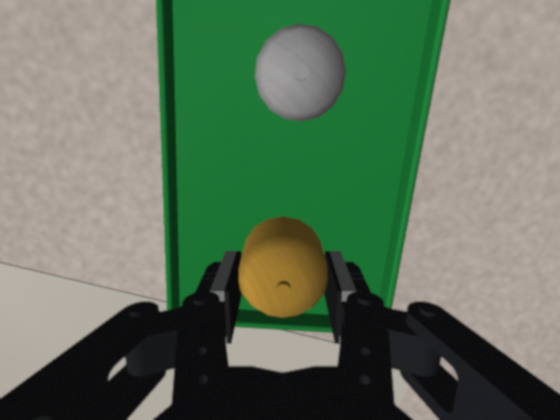

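The shell hangs over the free half of the tray, centred between the walls, with the silver shell at (300,72) well clear. I'll lower it gently.

Call:
carry_out(
  moves=[
    [0, 0, 0, 0, 0.01, 0, 1],
    [0, 0, 0, 0, 0.008, 0, 1],
    [0, 0, 0, 0, 0.004, 0, 1],
    [0, 0, 0, 0, 0.002, 0, 1],
    [0, 0, 0, 0, 0, 0, 1],
    [0, 0, 0, 0, 0, 0, 1],
  ],
)

```text
time: 8.72
eef_pos: [0.4837, 0.3329, 0.0366]
tcp_rot: [-0.097, 0.7, -0.7, 0.098]
contact_force: [-0.3, 0.2, -0.3]
opening: 0.445
```

Call:
carry_out(
  moves=[
    [0, 0, 0, 0, 0.001, 0, 1],
    [0, 0, 0, 0, 0, 0, 1],
    [0, 0, 0, 0, 0.001, 0, 1],
    [0, 0, 0, 0, 0, 0, 1],
    [0, 0, 0, 0, 0, 0, 1],
  ],
)

```text
time: 9.35
eef_pos: [0.4837, 0.3329, 0.035]
tcp_rot: [-0.097, 0.7, -0.7, 0.098]
contact_force: [-2.6, -1.2, 5.7]
opening: 0.452
```

Touchdown at 5.7 N. I'll open part way and then rise.

Call:
carry_out(
  moves=[
    [0, 0, 0, 0, 0, 0, 0.05],
    [0, 0, 0, 0, 0, 0, 0.0],
    [0, 0, 0, 0, 0, 0, -0.2],
    [0, 0, 0, 0, 0, 0, -0.4],
    [0, 0, 0, 0, 0, 0, -0.4],
    [0, 0, 0, 0, -0.02, 0, -0.4],
    [0, 0, 0, 0, -0.03, 0, -0.4],
    [0, 0, 0, 0, -0.05, 0, -0.4],
    [0, 0, 0, 0, -0.06, 0, -0.4],
    [0, 0, 0, 0, -0.06, 0, -0.4],
  ],
)

```text
time: 10.6
eef_pos: [0.4833, 0.3327, 0.2579]
tcp_rot: [-0.097, 0.701, -0.7, 0.098]
contact_force: [0.8, 0.2, 0.0]
opening: 0.701
```

Call:
carry_out(
  moves=[
    [0, 0, 0, 0, -0.04, 0, -0.4],
    [0, 0, 0, 0, -0.02, 0, -0.4],
    [0, 0, 0, 0, 0, 0, -0.4],
  ],
)

```text
time: 10.98
eef_pos: [0.4838, 0.333, 0.3161]
tcp_rot: [-0.096, 0.701, -0.7, 0.099]
contact_force: [-0.5, -0.2, -0.4]
opening: 0.701
```

```bash
python3 - <<'E'
from h import *
s=get_state();print(s["time"],np.round(s["eef_pos"],4),s["opening"])
m=camera_model("wrist");im=read_camera("wrist");cv2.imwrite("pics/w5.png",im)
H,S,V=hsv(im)
b,st,c=blob((H>10)&(H<32)&(S>110)&(V>80));print("shell px",c,st,onz(m,[c],.025).round(4))
# re-measure wheel from a clean view in top and scene
for n,z in(("top",.193),("scene",.193)):
    read_camera(n)
E
```

```text
10.975 [0.4838 0.333  0.3161] 0.7007093055882802
shell px [280.85606061 164.83333333] [267 151  28  29 660] [[0.4831 0.3364 0.025 ]]
```

View pics/w5.png

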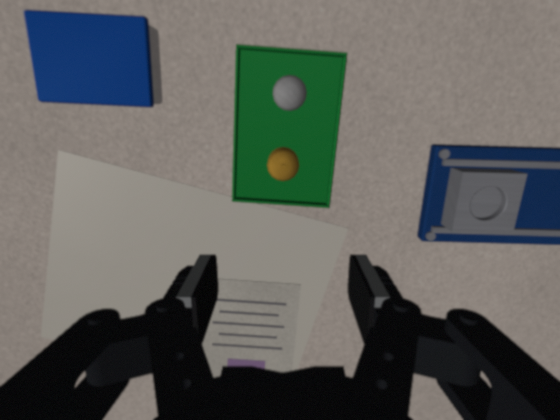

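The brass shell stands dome up in the tray at (283,165), the silver one is untouched at (289,93), and the die is empty. Now I'll move over the handle and measure the wheel and handle from near.

Call:
carry_out(
  moves=[
    [0, 0, 0, 0.011, 0, 0.045, -0.4],
    [0, 0, 0, 0.011, 0, 0.045, -0.4],
    [0, 0, 0, 0.011, 0, 0.045, -0.4],
    [0, 0, 0, 0.011, 0, 0.045, -0.4],
    [0, 0, 0, 0.011, 0, 0.045, -0.4],
    [0, 0, 0, 0.011, 0, 0.045, -0.4],
    [0, 0, 0, 0.011, 0, 0.045, -0.4],
    [0, 0, 0, 0.011, 0, 0.045, -0.4],
    [0, 0, 0, 0.011, 0, 0.045, -0.4],
    [0, 0, 0, 0.011, 0, 0.045, -0.4],
  ],
)

```text
time: 12.38
eef_pos: [0.4997, -0.1313, 0.3116]
tcp_rot: [-0.099, 0.701, -0.699, 0.096]
contact_force: [-0.1, 0.3, 0.1]
opening: 0.697
```

Call:
carry_out(
  moves=[
    [0, 0, 0, 0, 0, 0, -0.4],
    [0, 0, 0, 0, 0, 0, -0.4],
    [0, 0, 0, 0, 0, 0, -0.4],
  ],
)

```text
time: 12.75
eef_pos: [0.5004, -0.129, 0.3135]
tcp_rot: [-0.098, 0.701, -0.7, 0.098]
contact_force: [-0.8, 0.6, -0.8]
opening: 0.7
```

```bash
python3 - <<'E'
from h import *
s=get_state();print(s["time"],np.round(s["eef_pos"],4),s["opening"])
m=camera_model("wrist");im=read_camera("wrist");cv2.imwrite("pics/w6.png",im)
H,S,V=hsv(im)
red=((H<8)|(H>172))&(S>130)&(V>50)
b,st,c=blob(red);p=np.argwhere(b)[:,::-1]
hull=p[cv2.convexHull(p.astype(np.int32),returnPoints=False).ravel()]
q=onz(m,hull,.192)[:,:2]*1000
print("wheel",st,cv2.fitEllipse(q.astype(np.float32)),cv2.minEnclosingCircle(q.astype(np.float32)))
nn,l,st,cc=cv2.connectedComponentsWithStats(((V<60)&(S<90)).astype(np.uint8))
for i in range(1,nn):
    if 200<st[i,4]<20000: print("blk",cc[i].round(1),st[i],onz(m,[cc[i]],.225).round(4))
E
```

```text
12.75 [ 0.5004 -0.129   0.3135] 0.699834992562698
wheel [  173    19   178   185 11029] ((556.58544921875, -96.37555694580078), (124.61631774902344, 124.95257568359375), 83.55687713623047) ((556.5825805664062, -96.48906707763672), 62.8237419128418)
blk [142.6 106.5] [136  73  14  69 572] [[ 0.5453 -0.0269  0.225 ]]
blk [312.2 181.7] [299 163  29  37 773] [[ 0.529  -0.1396  0.225 ]]
```

View pics/w6.png

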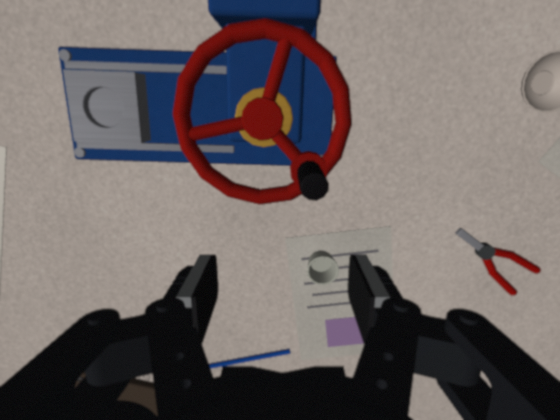

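This view shows the wheel centred at (263,117) and the handle at (313,182). I get the wheel at (0.557, -0.096), the handle at (0.530, -0.138) and q ≈ 3.89. I'll centre over the handle, descend and grip it.

Call:
carry_out(
  moves=[
    [0, 0, 0, -0.013, 0, 0.0085, -0.4],
    [0, 0, 0, -0.013, 0, 0.0085, -0.4],
    [0, 0, 0, 0, 0.03, 0, -0.4],
    [0, 0, 0, 0, 0.03, 0, -0.4],
    [0, 0, 0, 0, 0.018, 0, -0.4],
    [0, 0, 0, 0, 0.01, 0, -0.4],
    [0, 0, 0, 0, 0, 0, -0.4],
    [0, 0, 0, 0, 0, 0, -0.4],
  ],
)

```text
time: 13.8
eef_pos: [0.531, -0.1397, 0.2276]
tcp_rot: [0.097, -0.7, 0.701, -0.098]
contact_force: [0.3, 0.1, 0.4]
opening: 0.7
```

Call:
carry_out(
  moves=[
    [0, 0, 0, 0, 0, 0, 0],
    [0, 0, 0, 0, 0, 0, 0.4],
    [0, 0, 0, 0, 0, 0, 1],
    [0, 0, 0, 0, 0, 0, 1],
    [0, 0, 0, 0, 0, 0, 1],
    [0, 0, 0, 0, 0, 0, 1],
    [0, 0, 0, 0, 0, 0, 1],
  ],
  squeeze=60,
)

```text
time: 14.68
eef_pos: [0.5305, -0.1397, 0.227]
tcp_rot: [0.097, -0.7, 0.701, -0.098]
contact_force: [-1.7, -2.5, 5.9]
opening: 0.194
```

```bash
cat >> h.py <<'E'
C0=np.array([.557,-.0957])
def crank(a0,step,n,c=C0,start=None,r=.05):
    s=get_state();M=R.from_quat(s["tcp_rot"]).as_matrix();x0=s["eef_pos"][:2] if start is None else start
    a=np.radians(a0+step*np.arange(1,n+1));P=np.vstack([x0,c+r*np.c_[np.cos(a),np.sin(a)]])
    d=np.diff(P,axis=0);t=np.c_[d,np.zeros(n)]@M
    print("a0",a0,"sum",t.sum(0).round(4))
    print([[0,0,0,round(float(v[0]),4),0,round(float(v[2]),4),1] for v in t])
E
python3 - <<'E'
from h import *
p=get_state()["eef_pos"][:2];v=p-C0;a=np.degrees(np.arctan2(v[1],v[0]))%360;print(p,np.hypot(*v),a)
crank(a,-15,7)
E
```

```text
[ 0.53049255 -0.1397252 ] 0.051389331523917066 238.94797691079734
a0 238.94797691079734 sum [-0.014  -0.0001 -0.0792]
[[0, 0, 0, 0.0066, 0, -0.0116, 1], [0, 0, 0, 0.0046, 0, -0.0122, 1], [0, 0, 0, 0.0013, 0, -0.013, 1], [0, 0, 0, -0.0021, 0, -0.0129, 1], [0, 0, 0, -0.0054, 0, -0.0119, 1], [0, 0, 0, -0.0083, 0, -0.0101, 1], [0, 0, 0, -0.0106, 0, -0.0076, 1]]
```

Call:
carry_out(
  moves=[
    [0, 0, 0, 0.0066, 0, -0.0116, 1],
    [0, 0, 0, 0.0046, 0, -0.0122, 1],
    [0, 0, 0, 0.0013, 0, -0.013, 1],
    [0, 0, 0, -0.0021, 0, -0.0129, 1],
    [0, 0, 0, 0, 0, 0, 1],
    [0, 0, 0, 0, 0, 0, 1],
  ],
)

```text
time: 15.42
eef_pos: [0.5073, -0.0937, 0.227]
tcp_rot: [-0.097, 0.701, -0.7, 0.098]
contact_force: [0.4, 0.7, 6.6]
opening: 0.197
```

```bash
python3 - <<'E'
from h import *
crank(178.95,-15,10)
E
```

```text
a0 178.95 sum [-0.0959  0.0002  0.0042]
[[0, 0, 0, -0.0048, 0, -0.011, 1], [0, 0, 0, -0.0083, 0, -0.0101, 1], [0, 0, 0, -0.0106, 0, -0.0076, 1], [0, 0, 0, -0.0122, 0, -0.0046, 1], [0, 0, 0, -0.013, 0, -0.0013, 1], [0, 0, 0, -0.0129, 0, 0.0021, 1], [0, 0, 0, -0.0119, 0, 0.0054, 1], [0, 0, 0, -0.0101, 0, 0.0083, 1], [0, 0, 0, -0.0076, 0, 0.0106, 1], [0, 0, 0, -0.0046, 0, 0.0122, 1]]
```

Call:
carry_out(
  moves=[
    [0, 0, 0, -0.0048, 0, -0.011, 1],
    [0, 0, 0, -0.0083, 0, -0.0101, 1],
    [0, 0, 0, -0.0106, 0, -0.0076, 1],
    [0, 0, 0, -0.0122, 0, -0.0046, 1],
    [0, 0, 0, -0.013, 0, -0.0013, 1],
    [0, 0, 0, -0.0129, 0, 0.0021, 1],
    [0, 0, 0, -0.0119, 0, 0.0054, 1],
    [0, 0, 0, -0.0101, 0, 0.0083, 1],
    [0, 0, 0, -0.0076, 0, 0.0106, 1],
    [0, 0, 0, 0, 0, 0, 1],
  ],
)

```text
time: 16.68
eef_pos: [0.5929, -0.0624, 0.227]
tcp_rot: [0.098, -0.7, 0.701, -0.097]
contact_force: [-1.3, -4.0, 7.4]
opening: 0.19
```

```bash
python3 - <<'E'
from h import *
s=get_state();p=s["eef_pos"][:2];v=p-C0;a=np.degrees(np.arctan2(v[1],v[0]))%360;print(p,np.hypot(*v),a,s["contact_force"])
crank(43.95,-4,10,start=C0+.05*np.array([np.cos(np.radians(43.95)),np.sin(np.radians(43.95))]))
E
```

```text
[ 0.59294274 -0.06238332] 0.04900899530292738 42.82859383261212 [-1.31692293 -4.0267441   7.3958697 ]
a0 43.95 sum [-0.0048  0.      0.0339]
[[0, 0, 0, -0.0015, 0, 0.0031, 1], [0, 0, 0, -0.0013, 0, 0.0032, 1], [0, 0, 0, -0.0011, 0, 0.0033, 1], [0, 0, 0, -0.0008, 0, 0.0034, 1], [0, 0, 0, -0.0006, 0, 0.0034, 1], [0, 0, 0, -0.0004, 0, 0.0035, 1], [0, 0, 0, -0.0001, 0, 0.0035, 1], [0, 0, 0, 0.0001, 0, 0.0035, 1], [0, 0, 0, 0.0004, 0, 0.0035, 1], [0, 0, 0, 0.0006, 0, 0.0034, 1]]
```

Call:
carry_out(
  moves=[
    [0, 0, 0, -0.0015, 0, 0.0031, 1],
    [0, 0, 0, -0.0013, 0, 0.0032, 1],
    [0, 0, 0, -0.0011, 0, 0.0033, 1],
    [0, 0, 0, -0.0008, 0, 0.0034, 1],
    [0, 0, 0, -0.0006, 0, 0.0034, 1],
    [0, 0, 0, 0, 0, 0, 1],
    [0, 0, 0, 0, 0, 0, 1],
  ],
)

```text
time: 17.55
eef_pos: [0.6021, -0.0754, 0.227]
tcp_rot: [-0.098, 0.701, -0.7, 0.097]
contact_force: [-0.2, -1.1, 7.6]
opening: 0.194
```

Call:
carry_out(
  moves=[
    [0, 0, 0, -0.0004, 0, 0.0035, 1],
    [0, 0, 0, 0, 0, 0, 1],
    [0, 0, 0, 0, 0, 0, 1],
  ],
)

```text
time: 17.92
eef_pos: [0.6035, -0.0784, 0.227]
tcp_rot: [-0.098, 0.701, -0.7, 0.097]
contact_force: [-2.0, -1.3, 7.9]
opening: 0.196
```

Call:
carry_out(
  moves=[
    [0, 0, 0, 0, 0, 0.002, 1],
    [0, 0, 0, 0, 0, 0, 1],
    [0, 0, 0, 0, 0, 0, 1],
  ],
)

```text
time: 18.3
eef_pos: [0.6041, -0.0801, 0.227]
tcp_rot: [-0.098, 0.701, -0.7, 0.098]
contact_force: [-1.3, 0.2, 7.5]
opening: 0.194
```

Call:
carry_out(
  moves=[
    [0, 0, 0, 0, 0, 0.002, 1],
    [0, 0, 0, 0, 0, 0, 1],
    [0, 0, 0, 0, 0, 0, 1],
  ],
)

```text
time: 18.68
eef_pos: [0.6048, -0.0819, 0.227]
tcp_rot: [-0.098, 0.701, -0.7, 0.098]
contact_force: [-0.5, 0.2, 7.3]
opening: 0.194
```

Call:
carry_out(
  moves=[
    [0, 0, 0, 0, 0, 0.002, 1],
    [0, 0, 0, 0, 0, 0, 1],
    [0, 0, 0, 0, 0, 0, 1],
  ],
)

```text
time: 19.05
eef_pos: [0.6053, -0.0838, 0.227]
tcp_rot: [-0.098, 0.701, -0.7, 0.098]
contact_force: [-0.5, 0.5, 7.1]
opening: 0.197
```

Call:
carry_out(
  moves=[
    [0, 0, 0, 0, 0, 0.002, 1],
    [0, 0, 0, 0, 0, 0, 1],
    [0, 0, 0, 0, 0, 0, 1],
  ],
)

```text
time: 19.42
eef_pos: [0.6057, -0.0853, 0.2271]
tcp_rot: [-0.098, 0.701, -0.699, 0.098]
contact_force: [-1.6, 1.3, 8.2]
opening: 0.192
```

Call:
carry_out(
  moves=[
    [0, 0, 0, 0, 0, 0.002, 1],
    [0, 0, 0, 0, 0, 0, 1],
    [0, 0, 0, 0, 0, 0, 1],
  ],
)

```text
time: 19.8
eef_pos: [0.6058, -0.0855, 0.227]
tcp_rot: [-0.098, 0.703, -0.698, 0.097]
contact_force: [-3.7, 7.0, 8.9]
opening: 0.194
```

Call:
carry_out(
  moves=[
    [0, 0, 0, 0, 0, 0.002, 1],
    [0, 0, 0, 0, 0, 0, 1],
    [0, 0, 0, 0, 0, 0, 1],
    [0, 0, 0, 0, 0, 0, 1],
  ],
)

```text
time: 20.3
eef_pos: [0.6059, -0.0857, 0.227]
tcp_rot: [-0.099, 0.704, -0.696, 0.097]
contact_force: [-4.6, 11.0, 9.8]
opening: 0.19
```

```bash
python3 - <<'E'
from h import *
s=get_state();print(s["time"],s["eef_pos"].round(4) if hasattr(s["eef_pos"],'round') else s["eef_pos"],np.round(s["contact_force"],1),R.from_quat(s["tcp_rot"]).as_matrix().round(3).tolist())
E
```

```text
20.3 [ 0.6059 -0.0857  0.227 ] [-4.6 11.   9.8] [[-0.962, -0.004, 0.274], [-0.274, 0.01, -0.962], [0.001, -1.0, -0.011]]
```

The stop is confirmed: 11 N tangential with no further motion, and contact at TCP (0.6057, -0.0854). I'll release the push and then back off two turns.

Call:
carry_out(
  moves=[
    [0, 0, 0, 0, 0, -0.0055, 1],
    [0, 0, 0, 0, 0, 0, 1],
    [0, 0, 0, 0, 0, 0, 1],
  ],
)

```text
time: 20.68
eef_pos: [0.6053, -0.084, 0.227]
tcp_rot: [-0.098, 0.701, -0.699, 0.098]
contact_force: [-0.7, 0.3, 7.5]
opening: 0.196
```

```bash
python3 - <<'E'
from h import *
from scipy.optimize import least_squares
s=get_state();p=s["eef_pos"][:2];print(np.round(s["eef_pos"],4),np.round(s["contact_force"],1))
P=np.array([[.5305,-.1397],[.5073,-.0937],[.5929,-.0624],[.6021,-.0754],[.6048,-.0819],[.6057,-.0854]])
for f in (lambda c:np.hypot(*(P-c[:2]).T)-c[2],lambda c:np.hypot(*(P-c[:2]).T)-.05):
    r=least_squares(f,[*C0,.05]);print(r.x.round(4),(r.fun*1000).round(2))
v=np.array([.6057,-.0854])-r.x[:2];a0=np.degrees(np.arctan2(v[1],v[0]));print(a0)
c=r.x[:2];a=np.degrees(np.arctan2(*(p-c)[::-1]))
print("now",a)
for k in(0,1,2): crank(a0+120*k,15,8,c=c,start=c+.05*np.array([np.cos(np.radians(a0+120*k)),np.sin(np.radians(a0+120*k))]))
E
```

```text
[ 0.6053 -0.084   0.227 ] [-0.7  0.3  7.5]
[ 0.5572 -0.0974  0.05  ] [-0.    0.   -0.01 -0.    0.06 -0.04]
[ 0.5572 -0.0974  0.05  ] [ 0.02  0.03 -0.    0.01  0.07 -0.03]
13.89071197907964
now 15.592873796658303
a0 13.89071197907964 sum [ 0.0734  0.0001 -0.0459]
[[0, 0, 0, 0.0013, 0, -0.013, 1], [0, 0, 0, 0.0046, 0, -0.0122, 1], [0, 0, 0, 0.0076, 0, -0.0106, 1], [0, 0, 0, 0.0101, 0, -0.0083, 1], [0, 0, 0, 0.0119, 0, -0.0054, 1], [0, 0, 0, 0.0129, 0, -0.0022, 1], [0, 0, 0, 0.013, 0, 0.0013, 1], [0, 0, 0, 0.0122, 0, 0.0046, 1]]
a0 133.89071197907964 sum [ 0.003  -0.0002  0.0865]
[[0, 0, 0, 0.0106, 0, 0.0076, 1], [0, 0, 0, 0.0083, 0, 0.0101, 1], [0, 0, 0, 0.0054, 0, 0.0119, 1], [0, 0, 0, 0.0022, 0, 0.0129, 1], [0, 0, 0, -0.0013, 0, 0.013, 1], [0, 0, 0, -0.0046, 0, 0.0122, 1], [0, 0, 0, -0.0076, 0, 0.0106, 1], [0, 0, 0, -0.0101, 0, 0.0083, 1]]
a0 253.89071197907964 sum [-0.0765  0.0001 -0.0407]
[[0, 0, 0, -0.0119, 0, 0.0054, 1], [0, 0, 0, -0.0129, 0, 0.0022, 1], [0, 0, 0, -0.013, 0, -0.0013, 1], [0, 0, 0, -0.0122, 0, -0.0046, 1], [0, 0, 0, -0.0106, 0, -0.0076, 1], [0, 0, 0, -0.0083, 0, -0.0101, 1], [0, 0, 0, -0.0054, 0, -0.0119, 1], [0, 0, 0, -0.0022, 0, -0.0129, 1]]
```

The arc fit is within 0.1 mm (radius 50.0 mm, centre (0.5572, -0.0974)), with the stop at 13.9°, matching the press yaw. First turn:

Call:
carry_out(
  moves=[
    [0, 0, 0, 0.0013, 0, -0.0115, 1],
    [0, 0, 0, 0.0046, 0, -0.0122, 1],
    [0, 0, 0, 0.0076, 0, -0.0106, 1],
    [0, 0, 0, 0.0101, 0, -0.0083, 1],
    [0, 0, 0, 0.0119, 0, -0.0054, 1],
    [0, 0, 0, 0.0129, 0, -0.0022, 1],
    [0, 0, 0, 0.013, 0, 0.0013, 1],
    [0, 0, 0, 0.0122, 0, 0.0046, 1],
  ],
)

```text
time: 21.68
eef_pos: [0.5226, -0.0615, 0.227]
tcp_rot: [-0.097, 0.701, -0.699, 0.098]
contact_force: [2.0, 0.3, 5.2]
opening: 0.192
```

Call:
carry_out(
  moves=[
    [0, 0, 0, 0.0106, 0, 0.0076, 1],
    [0, 0, 0, 0.0083, 0, 0.0101, 1],
    [0, 0, 0, 0.0054, 0, 0.0119, 1],
    [0, 0, 0, 0.0022, 0, 0.0129, 1],
    [0, 0, 0, -0.0013, 0, 0.013, 1],
    [0, 0, 0, -0.0046, 0, 0.0122, 1],
    [0, 0, 0, -0.0076, 0, 0.0106, 1],
    [0, 0, 0, -0.0101, 0, 0.0083, 1],
  ],
)

```text
time: 22.68
eef_pos: [0.5437, -0.1458, 0.227]
tcp_rot: [-0.098, 0.702, -0.699, 0.097]
contact_force: [-1.3, 3.9, 8.7]
opening: 0.193
```

Call:
carry_out(
  moves=[
    [0, 0, 0, -0.0119, 0, 0.0054, 1],
    [0, 0, 0, -0.0129, 0, 0.0022, 1],
    [0, 0, 0, -0.013, 0, -0.0013, 1],
    [0, 0, 0, -0.0122, 0, -0.0046, 1],
    [0, 0, 0, -0.0106, 0, -0.0076, 1],
    [0, 0, 0, -0.0083, 0, -0.0101, 1],
    [0, 0, 0, -0.0054, 0, -0.0119, 1],
    [0, 0, 0, -0.0022, 0, -0.0129, 1],
    [0, 0, 0, 0, 0, 0, 1],
    [0, 0, 0, 0, 0, 0, 1],
  ],
)

```text
time: 23.92
eef_pos: [0.6058, -0.0853, 0.227]
tcp_rot: [-0.098, 0.701, -0.699, 0.098]
contact_force: [-0.2, 0.8, 8.2]
opening: 0.196
```

One turn is done and the TCP is back at the stop angle. Second turn:

Call:
carry_out(
  moves=[
    [0, 0, 0, 0.0013, 0, -0.013, 1],
    [0, 0, 0, 0.0046, 0, -0.0122, 1],
    [0, 0, 0, 0.0076, 0, -0.0106, 1],
    [0, 0, 0, 0.0101, 0, -0.0083, 1],
    [0, 0, 0, 0.0119, 0, -0.0054, 1],
    [0, 0, 0, 0.0129, 0, -0.0022, 1],
    [0, 0, 0, 0.013, 0, 0.0013, 1],
    [0, 0, 0, 0.0122, 0, 0.0046, 1],
  ],
)

```text
time: 24.92
eef_pos: [0.5226, -0.0615, 0.227]
tcp_rot: [-0.097, 0.701, -0.699, 0.098]
contact_force: [2.5, 0.6, 5.6]
opening: 0.195
```

Call:
carry_out(
  moves=[
    [0, 0, 0, 0.0106, 0, 0.0076, 1],
    [0, 0, 0, 0.0083, 0, 0.0101, 1],
    [0, 0, 0, 0.0054, 0, 0.0119, 1],
    [0, 0, 0, 0.0022, 0, 0.0129, 1],
    [0, 0, 0, -0.0013, 0, 0.013, 1],
    [0, 0, 0, -0.0046, 0, 0.0122, 1],
    [0, 0, 0, -0.0076, 0, 0.0106, 1],
    [0, 0, 0, -0.0101, 0, 0.0083, 1],
  ],
)

```text
time: 25.92
eef_pos: [0.5437, -0.1458, 0.227]
tcp_rot: [-0.098, 0.702, -0.699, 0.097]
contact_force: [-1.1, 3.2, 9.1]
opening: 0.191
```

Call:
carry_out(
  moves=[
    [0, 0, 0, -0.0119, 0, 0.0054, 1],
    [0, 0, 0, -0.0129, 0, 0.0022, 1],
    [0, 0, 0, -0.013, 0, -0.0013, 1],
    [0, 0, 0, -0.0122, 0, -0.0046, 1],
    [0, 0, 0, -0.0106, 0, -0.0076, 1],
    [0, 0, 0, -0.0083, 0, -0.0101, 1],
    [0, 0, 0, -0.0054, 0, -0.0119, 1],
    [0, 0, 0, -0.0022, 0, -0.0129, 1],
    [0, 0, 0, 0, 0, 0, 1],
    [0, 0, 0, 0, 0, 0, 1],
  ],
)

```text
time: 27.18
eef_pos: [0.6057, -0.0853, 0.227]
tcp_rot: [-0.098, 0.701, -0.699, 0.098]
contact_force: [-0.1, 1.7, 7.6]
opening: 0.189
```

Call:
carry_out(
  moves=[
    [0, 0, 0, 0, 0, 0, 1],
    [0, 0, 0, 0, 0, 0, 1],
    [0, 0, 0, 0, 0, 0, 1],
    [0, 0, 0, 0, 0, 0, 1],
  ],
)

```text
time: 27.68
eef_pos: [0.6058, -0.0855, 0.227]
tcp_rot: [-0.098, 0.701, -0.699, 0.098]
contact_force: [-0.3, 0.4, 8.4]
opening: 0.19
```

```bash
python3 - <<'E'
from h import *
s=get_state();p=s["eef_pos"][:2];print(s["time"],np.round(s["eef_pos"],4),np.round(s["contact_force"],1),s["opening"],np.round(s["dq"],3))
v=p-np.array([.5572,-.0974]);print(np.degrees(np.arctan2(v[1],v[0])),np.hypot(*v))
a=read_camera("scene");b=read_camera("top")
cv2.imwrite("pics/end.png",np.hstack([cv2.resize(a[130:400,80:400],(400,338)),cv2.resize(b[80:350,100:420],(400,338))]))
E
```

```text
27.675 [ 0.6058 -0.0855  0.227 ] [-0.3  0.4  8.4] 0.18991217231722707 [-0.002  0.    -0.001 -0.     0.    -0.   ]
13.768576998390989 0.05001691995915136
```

View pics/end.png

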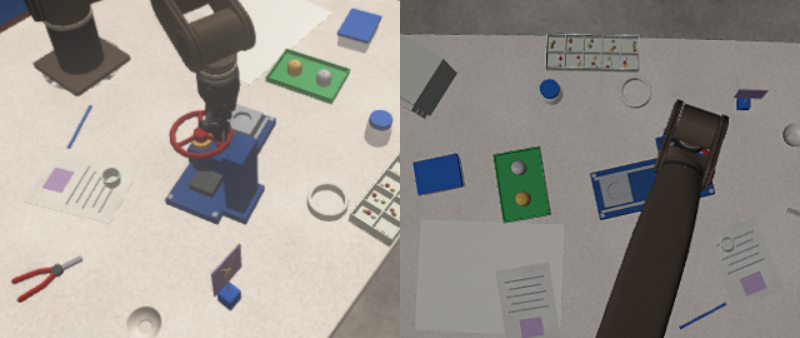

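The final views show both shells upright in the tray at (294,67) and (323,78), everything else in place, and the gripper on the handle at the column side. The handle is at 13.8° against the stop's 13.9°, at rest. I'm handing in.

```bash
python3 -c "
from plant import *
print(sign_off())"
```

```text
the job is handed in; nothing more can be done
None
```

The job is done and handed in at about 28 s of the 72 s allowed. The brass shell stands dome up in the free half of the green tray, and the silver shell and everything else look undisturbed in the last pictures.

- **Stop:** I wound the wheel clockwise until it would not turn further. I pushed to 11 N and it stayed put.
- **Two turns:** I then backed it off anticlockwise two full turns. The final handle angle is 13.8°, against 13.9° at the stop. The handle's path fits a 50.0 mm circle to within 0.1 mm.
- **Finish:** The gripper still holds the handle at 60 N, and the arm is at rest. Sideways force is under 1 N.

Two readings were not perfectly clean:
- **Upward force:** A steady force of about 8 N has been on the tool since I gripped the handle. I did not trace its cause.
- **Wheel centre:** The cameras put the centre about 1–2 mm from the circle fit, so I used the fit.

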